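# Unbolt the dowel feeder and draw out its tray

## Robot

A 6-joint arm with a two-finger parallel gripper is mounted at the origin on the work surface. World frame = base frame: x ahead of the robot, y to its left, z up, the work surface at z = 0. Lengths are in m, angles in rad, forces in N, time in s.
With the tool pointing down it reaches from about 0.375 to 0.9 m from the base axis. Payload 3.1 kg.
Tool frame: the origin (TCP) lies midway between the tips of the shut fingers; the grasp point (between the pads) lies 19 mm behind it; z points along the fingers, y is the line along which they close (so a half turn about z gives the same grasp; the last joint's range is limited). The gripper opens to 85 mm and grips with 20 to 120 N. Pads are 22 mm wide; open, the fingers measure 114 mm over their backs; the gripper's body (76 mm by 85 mm) begins 54 mm behind the grasp point. The pads swing forward as they close: fully open they stand 13 mm farther back than shut.
Start: joints at [-1.339, 0.527, 1.433, -0, 1.181, -0.178], TCP at [0.25, -0.573, 0.231] pointing down, gripper open.
Joint ranges: [-3.08, 3.08], [-0.75, 2.2], [0.22, 2.44], [-1.43, 4.57], [0, 2.65], [-2.85, 2.85]. Speed limits (rad/s): [2.79, 2.79, 3.14, 3.14, 3.14, 3.14].

## Interface

Orientations are given as a unit quaternion [x, y, z, w].
In Python, from station import manip gives the robot as it stands. The module is installed in compiled form; this text tells all that it offers.
- The arm moves only by the tool apply_moves, never from a script. Its arguments are lists of equal length, an entry for each row: "claw": the gripper's target within -1 to 1 (fully open at 1, half-way at 0, shut at -1); "travel": the shift along the tool's x, y, z scaled (see below), a list of three; "turn": the turn, a rotation vector about the tool's x, y, z scaled (see below), a list of three. In form: {"claw": [claw, ...], "travel": [[dx, dy, dz], ...], "turn": [[rx, ry, rz], ...]}. A call has 1 to 5 rows; each row is the pose to reach, as a shift and turn from the pose commanded when the call began, along the tool's axes at that moment, turning the shorter way round; what a row does not reach only later rows make up. The controller multiplies each number of a shift by 800 mm and each number of a turn by 180 degrees. A row lasts 1/12 s, in which the tool goes at most 41.7 mm and 7.16 degrees, less where a joint would pass 70% of its speed; a pose out of reach is approached as far as the arm can. A call with a number of a shift or a turn outside -1 to 1 is refused whole. A call with a gripper value outside its range is refused whole. The fingers move at their own pace and stop on an object; "newtons" is the grip in N (left out, the last holds). Time passes only in rows, so rows that repeat a pose let the fingers close. It gives the time, the measured TCP pose, the force, the opening and the grip force at its end, in the units of the state.
- manip.sense(): the state, without advancing time (a new reading comes with each control period).
- manip.snapshot(name): name is "scene" or "side" or "wrist"; returns a dict with "pixels" (480x640x3 uint8, red, green, blue), "depth" (480x640 float32, m along the optical axis (not along the pixel's ray), 0 where there is no reading), "intrinsics" (3x3 intrinsics, pixels), "R" (3x3) and "t" (3): a world point X has camera coordinates R X + t. Camera axes: x right, y down, z forward; pixel columns grow to the right and rows downward; lengths in m; the calibration is good to about 2 mm. A picture is of the moment at which its call begins.
- manip.sign_off(): hands the job in; it is judged then, once.
The state is a dict: "t": time; "q": joint angles; "qd": joint speeds; "tau": joint torques, N m; "tcp_pos": TCP position; "tool_rot": TCP orientation; "force": force on the tool from outside, world axes, zero at the start; "ft_torque": the same for the moment, N m; "finger_gap": opening from 0.0 (shut) to 1.0 (fully open); "gripper_force": force on a finger pad.
Only numpy, scipy, OpenCV 4.12 (cv2) and the standard library are available. Lean on these libraries where they do the work, as an engineer would, in place of code of your own. Each camera call takes 0.05 s, during which the arm holds its last target. There are 200 camera calls.

## Task

A brass bolt locks the tray of the dowel feeder. With closed fingers push the bolt's knob fully back, away from the tray, then hook the fingertips behind the tray's upright lip and gently draw the tray out along its rails to the end of its travel, with the dowels still lying in it. Nothing is pinched, squeezed or lifted, the freshly oiled teak front of the lip and the black rubber backing on the knob's far side are not touched, and everything else on the bench, the tilting bin included, stays as it is.

Things in the scene. Friction and masses are not known exactly. Their poses are not given: they have to be found in the camera images.
- feeder: fixed dowel feeder: base plate, green guide box, steel funnel. Origin on the bench; +x from the tray's lip to the funnel (away from the robot), +y to the side with the bolt. In its axes (mm): guide box x -70 to 100, y -55 to 55, top z 66; funnel at x 45, mouth radius 48, top z 140; base plate x -250 to 100, 110 wide; bolt bed x -141 to -95, y 57 to 157, its brass straps (y 69 and 146) up to z 40
- tray (a joint): how far the tray is drawn out along the feeder's -x, in m: 0 = home, 0.09 = end of travel (a stop). It starts near 0, moves against about 3 N of friction, stays where it is left, and is blocked after about 5 mm while the bolt is shut
- lip_top (a point): middle of the top edge of the rear (+x) face of the tray's lip, 46 mm above the bench; moves with the tray, feeder's axes; at (-145, 0, 46) mm there when home. Behind it the tray has a bare flat floor, open from above and at the sides, 30 mm below this point and 70 mm long up to a cross wall 18 mm high: the fingertips go down there
- front_mid (a point): middle of the teak facing on the front (-x, robot side) of the lip, 6 mm thick, 80 mm wide, top at 39 mm above the bench: not to be touched. The lip itself is an upright steel plate 6 mm thick (x), 80 mm wide (y), top at 46 mm; this point is 12 mm before the lip's rear face
- bolt (a joint): how far the brass bolt is drawn back along the feeder's +y, in m: 0 = fully shut, 0.025 = fully back (a stop). It starts 0 to 0.004, moves against about 2 N of friction and stays where it is left
- knob_top (a point): centre of the top of the bolt's knob (upright block 20 mm in x, 14 mm in y, 27 mm high; tray-side half brass, far (+y) half black rubber, not to be touched), 69 mm above the bench; moves with the bolt, feeder's axes; at (-118, 92, 69) mm there when shut. On its tray side (-y) nothing nearby stands higher than 46 mm above the bench (the guide box begins 48 mm behind, +x): a fingertip can stand there above the strap and push the knob to +y
- pocket (a point): centre of the floor of the tray's dowel pocket (100 mm along x, 72 mm along y inside, walls 18 mm high, low ribs between the dowels), with the feeder's axes; it moves with the tray and is under the guide box at the start
- dowel0_center (a point): centre of a loose beech dowel, 12 mm diameter, 40 mm long, lying across the tray in its pocket
- dowel1_center (a point): centre of a loose beech dowel, 12 mm diameter, 40 mm long, lying across the tray in its pocket
- dowel2_center (a point): centre of a loose beech dowel, 12 mm diameter, 40 mm long, lying across the tray in its pocket
- hinge: loose bronze butt hinge lying flat, 76 x 80 x 12 mm; origin at the middle of its underside; to be left alone
- corner: loose L-shaped teak hatch corner block, 80 x 80 x 36 mm; origin at the middle of its underside; to be left alone
- tin: loose closed steel tin, 54 mm diameter, 55 mm high, upright; origin at the middle of its underside; to be left alone
- bin_stand: stand of the galvanised tilting parts bin, 170 x 250 mm, bin rim at 140 mm; origin in the middle of its foot; to be left alone
- bin (a joint): forward tilt of the parts bin, rad, 0 = upright; to stay upright

How it is judged:
On the way, in this order (a step that is already met when the one before it is completed fails the run):
1. the bolt is pushed back with the tray still home (value of joint bolt above 0.021 m and value of joint tray below 0.012 m), for 0.2 s.
2. the tray is drawn out (value of joint tray above 0.083 m), for 0.2 s.
At the end, for the whole second after the job is handed in: the bolt is back by more than 20 of its 25 mm, the tray rests drawn out by more than 82 of its 90 mm, the three dowels lie in its pocket, hinge, corner block and tin are within 20 mm of where they were and the bin is upright within 0.15 rad (value of joint bolt above 0.02 m and value of joint tray above 0.082 m and velocity of joint tray below 0.01 m/s and x of dowel0_center in the frame of pocket between -0.055 and 0.055 m and y of dowel0_center in the frame of pocket between -0.04 and 0.04 m and z of each of dowel0_center, dowel1_center, dowel2_center in the frame of pocket below 0.022 m and x of dowel1_center in the frame of pocket between -0.055 and 0.055 m and y of dowel1_center in the frame of pocket between -0.04 and 0.04 m and x of dowel2_center in the frame of pocket between -0.055 and 0.055 m and y of dowel2_center in the frame of pocket between -0.04 and 0.04 m and distance of each of hinge, corner, tin from where it was at the start of the episode below 0.02 m and value of joint bin below 0.15 rad); the robot touches nothing.
It fails at once if the teak front of the lip or the rubber backing on the knob's far side is touched, as by a pinch (contact force between any of the fingers, the arm and tray_c9 above 0.5 N or contact force between any of the fingers, the arm and bolt_c3 above 0.5 N).
It fails at once if the knob or the lip is squeezed or forced (over 60 N) (contact force between the fingers and bolt_c1 above 60 N or contact force between the fingers and bolt_c2 above 60 N or contact force between the fingers and tray_c8 above 60 N).
It fails at once if a dowel leaves the tray or is lifted (z of any of dowel0_center, dowel1_center, dowel2_center in the frame of pocket above 0.03 m).
It fails at once if the hinge, corner block or tin is shifted, lifted or knocked over (distance of any of hinge, corner, tin from where it was at the start of the episode above 0.02 m or angle between tin's own z axis and vertical above 0.5 rad).
It fails at once if the parts bin is tipped (value of joint bin above 0.15 rad).
It also fails if it takes over 51 s, if anything falls off the work surface, if the arm or the gripper's body presses on something with over 40 N, if the wrist force passes 120 N, or if a joint passes its speed limit or range.

## Working session

There is one attempt and no reset: what is moved stays moved. The work goes in short steps, Python scripts to look and compute and a tool call to move; the robot and the scene stay as the last step left them, time stands still between calls to the robot, and variables do not carry over. Pictures are saved under pics/ and viewed, at most 10 in all, crops included, and the job is handed in when it is done.

Besides the shell and the picture viewer there is one more tool, called after ">>>" as name(argument=value, ...) on one line, values as JSON. apply_moves: Moves the arm, as the interface text tells. Shifts and turns lie within -1 to 1; 1 stands for 800 mm of shift or 180 degrees of turn. Its arguments: {"type":"object","properties":{"claw":{"type":"array","items":{"type":"number"}},"travel":{"type":"array","items":{"type":"array","items":{"type":"number"}}},"turn":{"type":"array","items":{"type":"array","items":{"type":"number"}}},"newtons":{"type":"number"}},"required":["claw","travel","turn"]}

```bash
mkdir -p pics; cat > h.py <<'E'
import numpy as np, cv2
from station import manip
def snap(n):
    s=manip.snapshot(n); np.savez(f'{n}.npz',**s); return s
def cloud(s):
    K=s['intrinsics'];d=s['depth'];v,u=np.mgrid[:480,:640]
    p=np.stack([(u-K[0,2])/K[0,0]*d,(v-K[1,2])/K[1,1]*d,d],-1)
    return (p-s['t'])@s['R']
E
python3 - <<'E'
from h import *
for n in ['scene','side']:
    s=snap(n); cv2.imwrite(f'pics/{n}0.png',s['pixels'][...,::-1])
    print(n,-s['R'].T@s['t'])
print(manip.sense())
E
```

```text
scene [1.48145627 0.04430968 0.71456605]
side [0.11615606 0.94569178 0.79665318]
{'t': 0.1, 'q': array([-1.33848341e+00,  5.28414792e-01,  1.43375912e+00, -2.98877842e-05,
        1.18139453e+00, -1.78521229e-01]), 'qd': array([-1.07294618e-03, -2.61202427e-03, -3.22022976e-03, -7.26618456e-04,
        9.45594151e-05, -1.34653019e-03]), 'tau': array([ 5.16048772e-05, -4.43302846e+01, -1.78586698e+01, -1.41409664e-04,
        3.94032351e-03, -1.64496180e-05]), 'tcp_pos': array([ 0.24946727, -0.57236036,  0.2304107 ]), 'tool_rot': array([ 9.78974359e-01,  2.03980950e-01, -4.03816004e-05, -9.87166249e-04]), 'force': array([ 0.03207433,  0.14289137, -0.55643952]), 'ft_torque': array([-0.01302119, -0.00780371, -0.01246608]), 'gripper_force': 0.0, 'finger_gap': 0.9998214189970779}
```

View pics/scene0.png

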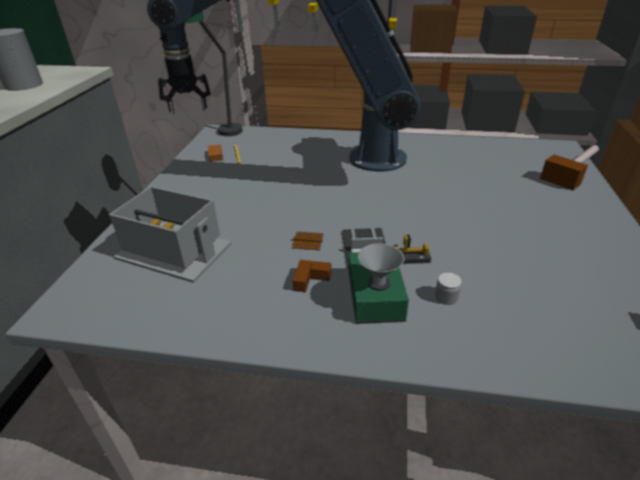

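View pics/side0.png

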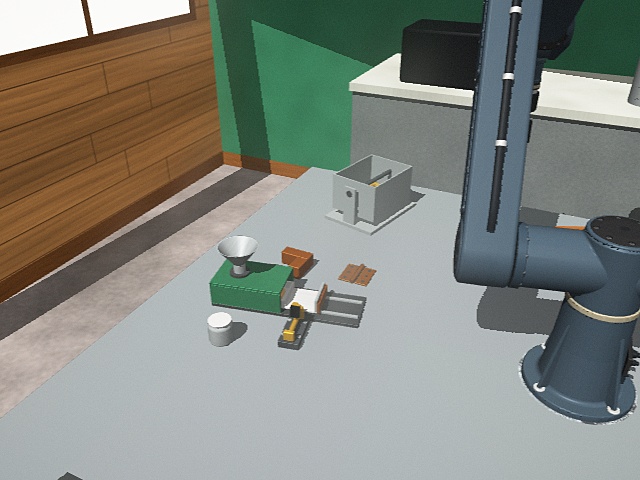

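The scene view shows the feeder (green box at about 378,285), the lip at about (365,238), the knob at (407,243), the tin at (448,288), and the bin at (165,235). The side view shows the knob at (296,311), the lip at (322,298) and the green box at (252,287).

```bash
python3 - <<'E'
from h import *
for n in ['scene','side']:
    s=dict(np.load(n+'.npz')); P=cloud(s); c=s['pixels'].astype(int)
    hsv=cv2.cvtColor(s['pixels'],cv2.COLOR_RGB2HSV)
    reg=(P[...,0]>.35)&(P[...,0]<.95)&(abs(P[...,1])<.45)&(s['depth']>0)
    g=reg&(hsv[...,0]>55)&(hsv[...,0]<90)&(hsv[...,1]>110)&(abs(P[...,2]-.066)<.006)
    p=P[g]; r=cv2.minAreaRect((p[:,:2]*1000).astype(np.float32)); print(n,'green',g.sum(),p.mean(0),r)
    y=reg&(hsv[...,0]>15)&(hsv[...,0]<32)&(hsv[...,1]>130)&(P[...,2]>.03)
    p=P[y]; 
    for zlo,zhi in[(.03,.045),(.045,.06),(.06,.08)]:
        q=p[(p[:,2]>zlo)&(p[:,2]<zhi)]
        if len(q): print('brass',zlo,len(q),q.mean(0),q.min(0),q.max(0))
    v,u=np.where(reg&(P[...,2]>.03)&(P[...,2]<.05)&(P[...,0]<.72)&(hsv[...,1]<90)); 
    q=P[v,u]; print('lipish',len(q), q.mean(0) if len(q) else '')
    x0,y0=(330,210) if n=='scene' else (240,240)
    cv2.imwrite(f'pics/{n}c.png',cv2.resize(s['pixels'][y0:y0+120,x0:x0+150,::-1],None,fx=5,fy=5,interpolation=cv2.INTER_CUBIC)) 
a=cv2.imread('pics/scenec.png');b=cv2.imread('pics/sidec.png')
cv2.imwrite('pics/both.png',cv2.resize(np.hstack([a,b]),(800,320)))
E
```

```text
scene green 1416 [0.76228526 0.03411126 0.0665203 ] ((726.9252319335938, 34.39925003051758), (170.53321838378906, 107.6521224975586), 11.499279022216797)
brass 0.03 92 [0.57444611 0.13001447 0.03549514] [0.55920427 0.09135405 0.03015192] [0.58363844 0.15621589 0.04465161]
brass 0.045 17 [0.58447548 0.10240198 0.05373301] [0.5819888  0.09898208 0.0457962 ] [0.58750904 0.10647392 0.05968417]
brass 0.06 24 [0.58172257 0.10175039 0.06821894] [0.5735189  0.09788833 0.0607693 ] [0.58847749 0.10615467 0.07219013]
lipish 599 [ 0.62977294 -0.17890781  0.04023253]
side green 1419 [0.70792928 0.05026302 0.06559185] ((720.7274169921875, 36.525787353515625), (169.57337951660156, 117.19874572753906), 12.014695167541504)
brass 0.03 137 [0.5657989  0.13036895 0.03533897] [0.54915051 0.04907858 0.03005577] [0.60339379 0.16100047 0.04265937]
brass 0.06 21 [0.57480833 0.0917489  0.06801312] [ 0.5601295  -0.03354636  0.06194197] [0.65886798 0.10176728 0.07015556]
lipish 792 [ 0.63302975 -0.09501659  0.03994618]
```

View pics/sidec.png

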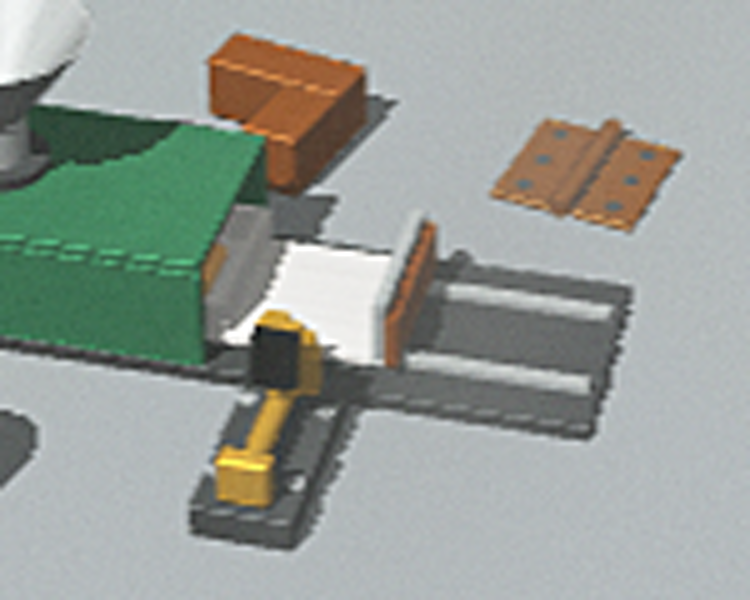

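>>> apply_moves(claw=[-1,-1,-1,-1,-1], travel=[[0.04,-0.035,-0.02],[0.08,-0.07,-0.04],[0.12,-0.1,-0.05],[0.15,-0.13,-0.05],[0.16,-0.14,-0.05]], turn=[[0,0,0.02],[0,0,0.04],[0,0,0.055],[0,0,0.066],[0,0,0.066]], newtons=20)

```text
t: 0.52
tcp_pos: [0.3235, -0.4133, 0.2716]
tool_rot: [0.995, 0.103, 0.0, -0.002]
force: [-0.2, -0.1, 0.3]
finger_gap: 0.301
gripper_force: 0.0
```

>>> apply_moves(claw=[-1,-1,-1,-1,-1], travel=[[0.03,-0.04,0],[0.06,-0.08,0],[0.09,-0.12,0],[0.12,-0.16,0],[0.15,-0.2,0]], turn=[[0,0,0],[0,0,0],[0,0,0],[0,0,0],[0,0,0]])

```text
t: 0.93
tcp_pos: [0.4076, -0.2367, 0.271]
tool_rot: [0.995, 0.101, -0.0, -0.0]
force: [1.1, -0.3, 1.2]
finger_gap: -0.001
gripper_force: 0.0
```

>>> apply_moves(claw=[-1,-1,-1,-1,-1], travel=[[0.03,-0.04,0],[0.06,-0.08,0],[0.09,-0.12,0],[0.12,-0.16,0],[0.14,-0.19,0]], turn=[[0,0,0],[0,0,0],[0,0,0],[0,0,0],[0,0,0]])

```text
t: 1.35
tcp_pos: [0.4873, -0.0641, 0.2711]
tool_rot: [0.995, 0.102, 0.0, -0.0]
force: [-0.1, -0.9, 0.1]
finger_gap: 0.001
gripper_force: 0.0
```

```bash
python3 - <<'E'
from h import *
s=snap('wrist'); cv2.imwrite('pics/w1.png',s['pixels'][...,::-1]); st=manip.sense()
print(-s['R'].T@s['t'],s['R'][2],st['tcp_pos'],st['tool_rot'],st['t'],st['finger_gap'])
E
```

```text
[ 0.56845643 -0.04858353  0.41401832] [-0.31964211 -0.06496652 -0.94530856] [ 0.48821513 -0.06042767  0.2710444 ] [ 9.94612443e-01  1.03640010e-01  8.44764442e-04 -2.03046708e-03] 1.4 -0.00191294701427184
```

View pics/w1.png

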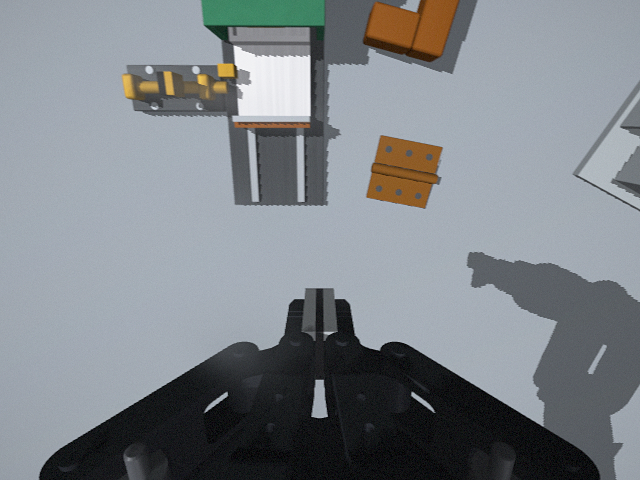

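Wrist view: lip top edge runs along row ~119, cols 233–311; knob near (170,83); box front edge at row ~25. Tool is aligned with the feeder.

```bash
python3 - <<'E'
from h import *
s=dict(np.load('wrist.npz')); P=cloud(s)
hs=cv2.cvtColor(s['pixels'],cv2.COLOR_RGB2HSV)
def rep(n,m):
    p=P[m]; v,u=np.where(m)
    if len(p)<5: print(n,len(p)); return
    r=cv2.minAreaRect((p[:,:2]*1000).astype(np.float32)); print(n,len(p),np.median(p,0).round(4),[np.round(a,1) for a in r],'px',u.min(),u.max(),v.min(),v.max())
v,u=np.mgrid[:480,:640]
k=(u>110)&(u<225)&(v>50)&(v<120)
rep('knobtop',k&(P[...,2]>.062)&(P[...,2]<.076))
rep('knobtop brass',k&(P[...,2]>.062)&(P[...,2]<.076)&(hs[...,1]>120)&(hs[...,2]>90))
l=(u>215)&(u<330)&(v>105)&(v<135)
rep('liptop',l&(P[...,2]>.0425)&(P[...,2]<.05))
rep('teak',l&(hs[...,0]<15)&(hs[...,1]>120))
f=(u>215)&(u<345)&(v>105)&(v<215)
rep('green',(v<40)&(u>190)&(u<340)&(hs[...,0]>55)&(hs[...,0]<90)&(hs[...,1]>110)&(abs(P[...,2]-.066)<.004))
rep('plate',(v>105)&(v<215)&(u>215)&(u<345)&(P[...,2]>.003)&(P[...,2]<.02))
# ray cast lip top: bright pixels -> z=.046
K=s['intrinsics'];C=-s['R'].T@s['t']
def ray(u,v,z):
    d=s['R'].T@np.linalg.solve(K,[u,v,1]); return (C+d*(z-C[2])/d[2]).round(4)
print('lip ends/rear?',ray(233,116,.046),ray(311,116,.046),ray(272,116,.046)); print('col profile',s['pixels'][100:132,272].tolist(), P[100:132,272,2].round(3))
E
```

```text
knobtop 425 [0.572  0.0988 0.0693] [array([571.7, 100.1]), array([20. , 15.2]), np.float64(11.8)] px 157 178 72 95
knobtop brass 176 [0.5727 0.0977 0.0695] [array([572.5,  97.5]), array([19.1,  7.8]), np.float64(11.3)] px 164 173 72 94
liptop 463 [5.608e-01 5.000e-04 4.640e-02] [array([560.7,   0.9]), array([ 4.9, 80. ]), np.float64(11.8)] px 233 310 116 121
teak 302 [5.536e-01 5.000e-04 3.930e-02] [array([555.1,  -1.3]), array([ 5.8, 98. ]), np.float64(12.4)] px 235 309 122 127
green 3214 [0.6477 0.0194 0.0664] [array([647.5,  19.5]), array([ 20.7, 108.6]), np.float64(11.8)] px 202 324 0 27
plate 8283 [ 0.5173 -0.0088  0.0087] [array([514.9,  -6.4]), array([120. , 126.8]), np.float64(11.8)] px 216 329 106 208
lip ends/rear? [0.555  0.0404 0.046 ] [ 0.5715 -0.0387  0.046 ] [0.5632 0.0009 0.046 ]
col profile [[235, 237, 240], [233, 233, 237], [234, 234, 238], [231, 233, 238], [233, 232, 236], [232, 232, 237], [232, 232, 237], [232, 232, 236], [233, 233, 237], [232, 233, 237], [230, 232, 234], [230, 232, 236], [231, 231, 236], [231, 232, 236], [233, 233, 238], [223, 224, 229], [189, 197, 203], [187, 195, 205], [192, 198, 207], [192, 199, 207], [188, 195, 207], [169, 171, 179], [96, 76, 66], [135, 90, 60], [141, 95, 66], [160, 104, 69], [160, 106, 67], [140, 93, 64], [61, 62, 67], [58, 60, 67], [61, 62, 66], [55, 57, 60]] [0.015 0.017 0.017 0.018 0.017 0.017 0.018 0.017 0.018 0.016 0.017 0.015
 0.016 0.017 0.017 0.016 0.045 0.046 0.047 0.046 0.046 0.047 0.04  0.04
 0.04  0.04  0.039 0.038 0.007 0.009 0.008 0.008]
```

>>> apply_moves(claw=[-1,-1,-1,-1,-1], travel=[[0.035,-0.033,0],[0.07,-0.066,0.02],[0.105,-0.1,0.04],[0.143,-0.131,0.06],[0.143,-0.131,0.08]], turn=[[0,0,0],[0,0,0],[0,0,0],[0,0,0],[0,0,0]])

```text
t: 1.82
tcp_pos: [0.5816, 0.0633, 0.2066]
tool_rot: [0.995, 0.104, 0.003, -0.001]
force: [1.9, 0.3, -0.3]
finger_gap: -0.001
gripper_force: 0.0
```

>>> apply_moves(claw=[-1,-1,-1,-1,-1], travel=[[0,0,0.03],[0,0,0.06],[0,0,0.09],[0,0,0.09],[0,0,0.09]], turn=[[0,0,0],[0,0,0],[0,0,0],[0,0,0],[0,0,0]])

```text
t: 2.23
tcp_pos: [0.5763, 0.0587, 0.1339]
tool_rot: [0.995, 0.102, -0.002, -0.0]
force: [-0.1, 0.6, -0.0]
finger_gap: 0.0
gripper_force: 0.0
```

```bash
python3 - <<'E'
from h import *
s=snap('wrist'); cv2.imwrite('pics/w2.png',s['pixels'][...,::-1]); st=manip.sense()
print(st['tcp_pos'],st['tool_rot'],st['t'],st['force'])
P=cloud(s);v,u=np.mgrid[:480,:640]
R=np.array([[.979,.2045],[-.2045,.979]])
F=(P[...,:2]*1000-[571.7,100.1])@R.T
m=(abs(F[...,0])<25)&(abs(F[...,1])<25)&(P[...,2]>.062)&(P[...,2]<.076)
r=cv2.minAreaRect((P[m][:,:2]*1000).astype(np.float32)); print(r,P[m].mean(0),F[m].mean(0))
# finger tips: heights and y-extent about the tcp
t=st['tcp_pos']; G=(P[...,:2]-t[:2])@R.T*1000
for a in range(-4,40,6):
    z=(P[...,2]-t[2])*1000; k=(abs(G[...,0])<40)&(abs(G[...,1])<30)&(z>a)&(z<a+6)&(s['depth']>0)&(v>250)
    if k.sum()>3: print(a,k.sum(),G[k].min(0).round(1),G[k].max(0).round(1))
E
```

```text
[0.57752007 0.05860439 0.13539642] [ 9.94838243e-01  1.01473303e-01 -1.95464866e-04  1.47882752e-05] 2.2833 [ 0.53486336 -0.62738281  0.14966256]
((572.152587890625, 100.15185546875), (20.464797973632812, 14.296711921691895), 11.736807823181152) [0.5732499  0.09989201 0.06875169] [ 1.47481746 -0.52057748]
2 221 [  3.5 -13.1] [ 8.9 11.5]
8 398 [  3.4 -14.5] [ 9.1 12.7]
14 483 [  3.1 -14.6] [ 9.2 12.5]
20 515 [  3.3 -14.7] [ 9.  12.6]
26 534 [  3.5 -14.7] [ 9.3 12.5]
32 737 [-14.6 -16.4] [ 9.3 12.3]
38 801 [-14.4 -29.4] [11.6 28. ]
```

View pics/w2.png

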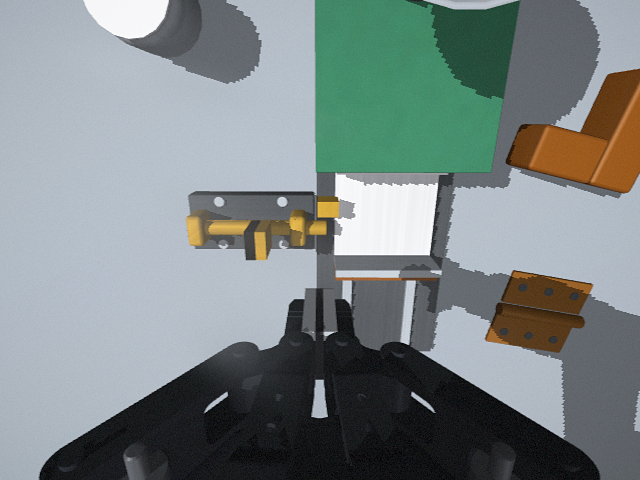

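>>> apply_moves(claw=[-1,-1,-1,-1,-1], travel=[[0.004,0,0.03],[0.004,0,0.06],[0.004,0,0.09],[0.004,0,0.104],[0.004,0,0.104]], turn=[[0,0,0],[0,0,0],[0,0,0],[0,0,0],[0,0,0]])

```text
t: 2.7
tcp_pos: [0.5798, 0.0594, 0.0512]
tool_rot: [0.995, 0.101, -0.001, -0.0]
force: [-0.1, 0.2, -0.2]
finger_gap: 0.001
gripper_force: 0.0
```

>>> apply_moves(claw=[-1,-1,-1,-1,-1], travel=[[0,-0.006,0],[0,-0.012,0],[0,-0.018,0],[0,-0.02,0],[0,-0.02,0]], turn=[[0,0,0],[0,0,0],[0,0,0],[0,0,0],[0,0,0]])

```text
t: 3.12
tcp_pos: [0.5775, 0.0762, 0.0532]
tool_rot: [0.995, 0.102, 0.001, 0.0]
force: [-0.2, -0.0, 0.2]
finger_gap: 0.002
gripper_force: 0.0
```

>>> apply_moves(claw=[-1,-1,-1,-1,-1], travel=[[0,-0.004,0],[0,-0.008,0],[0,-0.012,0],[0,-0.016,0],[0,-0.016,0]], turn=[[0,0,0],[0,0,0],[0,0,0],[0,0,0],[0,0,0]])

```text
t: 3.53
tcp_pos: [0.5748, 0.0883, 0.0523]
tool_rot: [0.995, 0.102, 0.0, 0.0]
force: [-0.3, -0.6, 0.3]
finger_gap: -0.001
gripper_force: 0.3
```

>>> apply_moves(claw=[-1,-1,-1,-1,-1], travel=[[0,-0.003,0],[0,-0.006,0],[0,-0.009,0],[0,-0.012,0],[0,-0.012,0]], turn=[[0,0,0],[0,0,0],[0,0,0],[0,0,0],[0,0,0]])

```text
t: 3.95
tcp_pos: [0.5727, 0.0978, 0.0522]
tool_rot: [0.995, 0.102, 0.0, -0.0]
force: [0.3, -0.8, 1.0]
finger_gap: 0.002
gripper_force: 0.4
```

```bash
cat > knob.py <<'E'
from h import *
s=snap('wrist'); st=manip.sense(); P=cloud(s); v,u=np.mgrid[:480,:640]
R=np.array([[.979,.2045],[-.2045,.979]])
F=(P[...,:2]*1000-[572.1,100.1])@R.T
T=(st['tcp_pos'][:2]*1000-[572.1,100.1])@R.T
m=(abs(F[...,0])<16)&(F[...,1]>-12)&(F[...,1]<45)&(P[...,2]>.063)&(P[...,2]<.073)&(s['depth']>0)
print('knob dy',F[m].min(0).round(1),F[m].max(0).round(1),m.sum(),'tcp',T.round(1),st['tcp_pos'],st['force'])
l=(P[...,:2]*1000-[560.7,.9])@R.T; k=(abs(l[...,1])<38)&(l[...,0]>-110)&(l[...,0]<12)&(P[...,2]>.0435)&(P[...,2]<.05)&(s['depth']>0)&(v<285)
if k.sum(): print('lip dx',np.median(l[k],0).round(1),k.sum())
E
python3 knob.py
```

```text
knob dy [-10.3 -12. ] [10.7 24.1] 1980 tcp [ 0.  -2.4] [0.57259849 0.0977563  0.05203505] [ 0.4058379  -0.56700713  0.18739454]
```

>>> apply_moves(claw=[-1,-1,-1,-1,-1], travel=[[0,-0.002,0],[0,-0.004,0],[0,-0.005,0],[0,-0.005,0],[0,-0.005,0]], turn=[[0,0,0],[0,0,0],[0,0,0],[0,0,0],[0,0,0]])

```text
t: 4.42
tcp_pos: [0.5718, 0.1014, 0.052]
tool_rot: [0.995, 0.101, -0.0, -0.0]
force: [1.0, -0.2, 0.4]
finger_gap: -0.003
gripper_force: 0.5
```

```bash
python3 knob.py
```

```text
knob dy [-10.6 -12. ] [10.9 27.7] 2115 tcp [-0.   1.3] [0.57178631 0.10136312 0.05201376] [ 1.27228951e+00 -1.52548473e+00  1.50893364e-03]
```

>>> apply_moves(claw=[-1,-1,-1,-1], travel=[[0,-0.001,0],[0,-0.001,0],[0,-0.0015,0],[0,-0.0015,0]], turn=[[0,0,0],[0,0,0],[0,0,0],[0,0,0]])

```text
t: 4.8
tcp_pos: [0.5716, 0.1023, 0.0521]
tool_rot: [0.995, 0.102, 0.0, 0.0]
force: [0.7, -0.9, -0.9]
finger_gap: 0.002
gripper_force: 0.9
```

```bash
python3 knob.py
```

```text
knob dy [-10.6 -12. ] [10.7 28.6] 2136 tcp [-0.   2.3] [0.57161808 0.10233153 0.05205759] [ 0.79881708 -1.02076466 -1.07914042]
```

>>> apply_moves(claw=[-1,-1,-1,-1,-1], travel=[[0,0.012,0],[0,0.025,-0.02],[0,0.06,-0.05],[0,0.1,-0.05],[0.002,0.121,-0.05]], turn=[[0,0,0],[0,0,0],[0,0,0],[0,0,0],[0,0,0]])

```text
t: 5.27
tcp_pos: [0.5941, 0.005, 0.0937]
tool_rot: [0.995, 0.101, 0.002, 0.001]
force: [-0.3, -0.7, -0.8]
finger_gap: 0.001
gripper_force: 0.0
```

>>> apply_moves(claw=[-1,-1], travel=[[0,0,0],[0,0,0]], turn=[[0,0,0],[0,0,0]])

```text
t: 5.43
tcp_pos: [0.5923, 0.0069, 0.092]
tool_rot: [0.995, 0.1, -0.0, -0.0]
force: [0.3, 0.8, -1.0]
finger_gap: -0.001
gripper_force: 0.0
```

```bash
sed -i "s/F\[...,1\]<45/F[...,1]<48/" knob.py; python3 knob.py; python3 - <<'E'
from h import *
s=dict(np.load('wrist.npz'));cv2.imwrite('pics/w3.png',s['pixels'][...,::-1])
E
```

```text
knob dy [-10.4  13.7] [10.3 29.3] 1189 tcp [  0.4 -94.2] [0.5917568  0.00794299 0.09177716] [-0.65962664  1.15271514 -0.28099136]
```

View pics/w3.png

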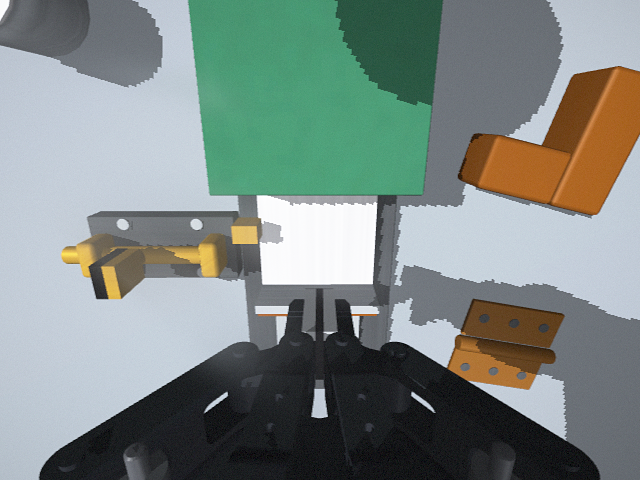

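The bolt is clear of the tray; its knob is at about (115,275). The lip edge is at row ~310, with the fingertips above the tray floor behind it. Now lowering.

>>> apply_moves(claw=[-1,-1,-1,-1,-1], travel=[[0,0,0.03],[0,0,0.06],[0,0,0.075],[0,0,0.08],[0,0,0.08]], turn=[[0,0,0],[0,0,0],[0,0,0],[0,0,0],[0,0,0]])

```text
t: 5.9
tcp_pos: [0.5913, 0.009, 0.0268]
tool_rot: [0.995, 0.102, -0.002, -0.001]
force: [-0.1, 0.6, 0.7]
finger_gap: 0.002
gripper_force: 0.0
```

>>> apply_moves(claw=[-1,-1,-1,-1,-1], travel=[[-0.005,0,0],[-0.01,0,0],[-0.015,0,0],[-0.02,0,0],[-0.025,0,0]], turn=[[0,0,0],[0,0,0],[0,0,0],[0,0,0],[0,0,0]])

```text
t: 6.32
tcp_pos: [0.574, 0.0038, 0.029]
tool_rot: [0.995, 0.101, 0.002, 0.0]
force: [3.3, 3.5, -0.6]
finger_gap: -0.003
gripper_force: 1.8
```

>>> apply_moves(claw=[-1,-1,-1,-1,-1], travel=[[-0.005,0,0],[-0.01,0,0],[-0.015,0,0],[-0.02,0,0],[-0.025,0,0]], turn=[[0,0,0],[0,0,0],[0,0,0],[0,0,0],[0,0,0]])

```text
t: 6.73
tcp_pos: [0.554, -0.0005, 0.0285]
tool_rot: [0.995, 0.102, 0.001, 0.0]
force: [3.8, 1.5, 2.7]
finger_gap: -0.002
gripper_force: 1.7
```

```bash
python3 knob.py
```

```text
knob dy [-10.6  12.6] [ 7.6 15.8] 300 tcp [-39.7 -94.6] [ 0.55257382 -0.00059508  0.02829119] [1.80214587 0.00707564 1.42746409]
```

>>> apply_moves(claw=[-1,-1,-1,-1,-1], travel=[[-0.006,0,0],[-0.012,0,0],[-0.018,0,0],[-0.024,0,0],[-0.03,0,0]], turn=[[0,0,0],[0,0,0],[0,0,0],[0,0,0],[0,0,0]])

```text
t: 7.2
tcp_pos: [0.5298, -0.0053, 0.0282]
tool_rot: [0.995, 0.102, 0.0, 0.0]
force: [3.8, 1.2, 3.4]
finger_gap: -0.001
gripper_force: 1.7
```

>>> apply_moves(claw=[-1,-1,-1,-1,-1], travel=[[-0.006,0,0],[-0.012,0,0],[-0.018,0,0],[-0.024,0,0],[-0.03,0,0]], turn=[[0,0,0],[0,0,0],[0,0,0],[0,0,0],[0,0,0]])

```text
t: 7.62
tcp_pos: [0.5062, -0.0101, 0.0282]
tool_rot: [0.995, 0.102, 0.0, 0.0]
force: [4.8, 0.1, 3.6]
finger_gap: 0.001
gripper_force: 1.7
```

>>> apply_moves(claw=[-1,-1,-1,-1,-1], travel=[[-0.004,0,0],[-0.008,0,0],[-0.011,0,0],[-0.011,0,0],[-0.011,0,0]], turn=[[0,0,0],[0,0,0],[0,0,0],[0,0,0],[0,0,0]])

```text
t: 8.03
tcp_pos: [0.4968, -0.0115, 0.0278]
tool_rot: [0.995, 0.102, -0.001, -0.0]
force: [1.4, -0.9, 0.8]
finger_gap: 0.001
gripper_force: 0.6
```

```bash
python3 knob.py; cat > lip.py <<'E'
from h import *
R=np.array([[.979,.2045],[-.2045,.979]])
s0=dict(np.load('side.npz')); s1=manip.snapshot('side')
for s in (s0,s1):
    P=cloud(s); hs=cv2.cvtColor(s['pixels'],cv2.COLOR_RGB2HSV)
    l=(P[...,:2]*1000-[560.7,.9])@R.T
    k=(abs(l[...,1])<36)&(l[...,0]>-115)&(l[...,0]<15)&(P[...,2]>.02)&(P[...,2]<.04)&(hs[...,0]<15)&(hs[...,1]>120)
    if k.sum(): print('teak',k.sum(),np.median(l[k],0).round(1))
cv2.imwrite('pics/side1.png',cv2.resize(s1['pixels'][210:360,200:400,::-1],None,fx=4,fy=4))
E
python3 lip.py
```

```text
teak 24 [-5.9  1.9]
teak 13 [-86.6  23.1]Traceback (most recent call last):
  File "knob.py", line 7, in <module>
    print('knob dy',F[m].min(0).round(1),F[m].max(0).round(1),m.sum(),'tcp',T.round(1),st['tcp_pos'],st['force'])
                    ~~~~~~~~^^^
    return umr_minimum(a, axis, None, out, keepdims, initial, where)
ValueError: zero-size array to reduction operation minimum which has no identity
```

View pics/side1.png

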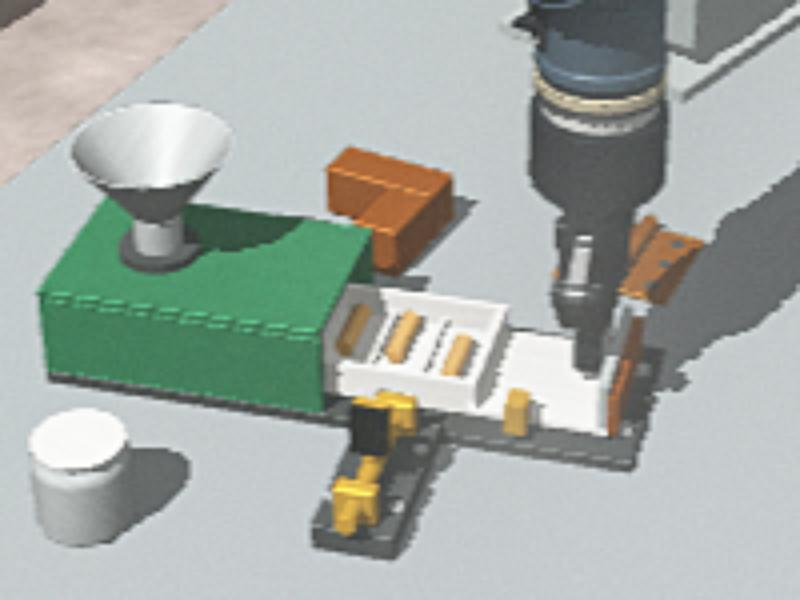

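The side view shows the three dowels lying in the pocket (350–460, 330–355) and the fingertips behind the lip; about 80 mm out. Finishing the last part slowly.

>>> apply_moves(claw=[-1,-1,-1,-1,-1], travel=[[-0.002,0,0],[-0.004,0,0],[-0.006,0,0],[-0.008,0,0],[-0.008,0,0]], turn=[[0,0,0],[0,0,0],[0,0,0],[0,0,0],[0,0,0]])

```text
t: 8.55
tcp_pos: [0.4909, -0.0128, 0.0279]
tool_rot: [0.995, 0.102, -0.001, -0.0]
force: [0.9, 1.9, -1.9]
finger_gap: -0.003
gripper_force: 0.9
```

>>> apply_moves(claw=[-1,-1,-1], travel=[[-0.001,0,0],[-0.0015,0,0],[-0.0015,0,0]], turn=[[0,0,0],[0,0,0],[0,0,0]])

```text
t: 8.8
tcp_pos: [0.4903, -0.0132, 0.0281]
tool_rot: [0.995, 0.102, -0.0, -0.0]
force: [2.5, 2.2, -1.4]
finger_gap: -0.004
gripper_force: 1.3
```

```bash
python3 lip.py
```

```text
teak 24 [-5.9  1.9]
teak 15 [-92.9  19.4]
```

>>> apply_moves(claw=[-1,-1,-1,-1], travel=[[-0.001,0,0],[-0.002,0,0],[-0.002,0,0],[-0.002,0,0]], turn=[[0,0,0],[0,0,0],[0,0,0],[0,0,0]])

```text
t: 9.18
tcp_pos: [0.4888, -0.0135, 0.0282]
tool_rot: [0.995, 0.102, -0.0, -0.0]
force: [2.7, 2.6, -1.3]
finger_gap: 0.004
gripper_force: 1.3
```

>>> apply_moves(claw=[-1,-1,-1,-1,-1], travel=[[0.008,0,0],[0.018,0,0],[0.018,0,-0.03],[0.018,0,-0.08],[0.018,0,-0.12]], turn=[[0,0,0],[0,0,0],[0,0,0],[0,0,0],[0,0,0]])

```text
t: 9.6
tcp_pos: [0.5028, -0.0106, 0.1251]
tool_rot: [0.995, 0.102, -0.001, -0.0]
force: [1.2, -0.7, 0.5]
finger_gap: 0.004
gripper_force: 0.0
```

>>> apply_moves(claw=[-1,-1,-1,-1,-1], travel=[[-0.04,0,-0.03],[-0.08,0,-0.06],[-0.1,0,-0.1],[-0.1,0,-0.12],[-0.1,0,-0.12]], turn=[[0,0,0],[0,0,0],[0,0,0],[0,0,0],[0,0,0]])

```text
t: 10.02
tcp_pos: [0.4259, -0.0276, 0.2236]
tool_rot: [0.995, 0.101, 0.003, 0.002]
force: [0.6, -0.3, 0.2]
finger_gap: 0.001
gripper_force: 0.0
```

```bash
python3 knob.py; python3 - <<'E'
from h import *
s=dict(np.load('wrist.npz'));cv2.imwrite('pics/w4.png',s['pixels'][...,::-1])
E
```

```text
knob dy [-10.7  14.2] [ 2.8 29.2] 434 tcp [-169.3  -94.9] [ 0.42578928 -0.02738071  0.22199053] [-0.40195933 -0.5942111  -0.19176388]
lip dx [-88.7  -0.1] 564
```

View pics/w4.png

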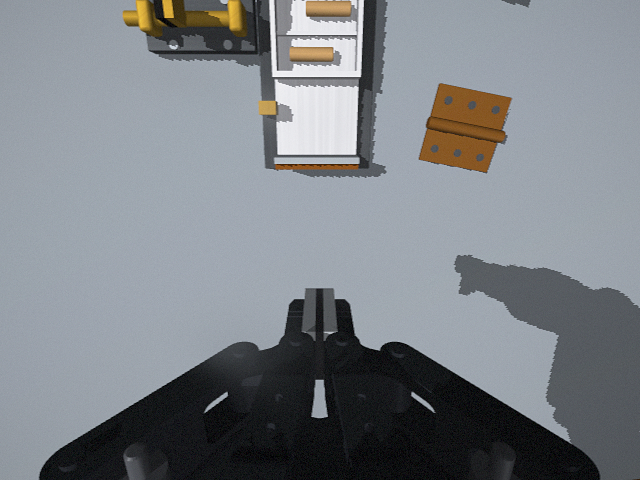

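The final view shows the tray drawn out about 88.5 mm (lip at row ~160) and dowels in the pocket at (328,8) and (312,54). The knob is still back at (170,8), and the robot is clear.

```bash
python3 -c "
from station import manip
print(manip.sign_off())"
```

```text
the job is handed in; nothing more can be done
None
```

The job is handed in (no verdict came back): by camera the bolt is back about 24.5 of 25 mm and the tray is out about 88.5 of 90 mm. All three dowels were seen lying in the pocket at about 80 mm out (two in the final view), and the arm is clear of everything.

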